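Lock the drying stand's swing arm onto the shaft flat

TASK

The swing arm of the bottle-drying stand is loose. Swing the arm anticlockwise (seen from above) by its green peg, feeling for the place where the collar's set screw clicks onto the flat of the shaft; then gently press the red-tipped lever of the set screw down until the screw is tight on the flat, without forcing it, and let go. Leave the things around it where they stand.

Things in the scene. Friction and masses are not known exactly. Their poses are not given: they have to be found in the camera images.
- axis (a point): fixed point on the upright axis of the bottle-drying stand, 130 mm above the bench, at mid height of the collar. The stand is screwed to the bench: wooden disc 170 mm across, then a wooden sleeve 54 mm across up to 100 mm. The point's x axis is the zero direction of collar: at angle q the set screw points along this x turned by q anticlockwise (from above), the arm the opposite way
- shaft_top (a point): centre of the top of the fixed steel shaft, 36 mm across, rising from the sleeve to 170 mm above the bench. One side is cut to a flat along its whole length (21 mm wide, 3.5 mm deep), seen only roughly above and below the collar; where it faces differs each time and is not given by this point's axes
- collar_top (a point): centre of the collar's top face, turning with it (its x points at the set screw, -x at the arm). Grey collar 62 mm across, 115 to 145 mm above the bench. Its screw has a sprung nose that rubs on the shaft. Released anywhere on the flat (up to 0.35 rad off), the collar springs back to within about 0.15 rad of the flat's centre
- collar (a joint): turn of the collar, rad, anticlockwise from above positive, stops at +-1.6. Starts at -1.4 to -1.15; the flat lies somewhere in -0.45 to 0.95. On the round it turns with under 1.5 N at the peg; about 0.4 rad before the flat's centre the nose drops in and pulls the collar on; past the centre resistance grows to about 4.5 N at the peg; 0.4 rad beyond, the nose climbs out
- peg_top (a point): centre of the top of the upright green peg at the end of the collar's arm: 14 mm across, axis 100 mm from the shaft's axis, top 192 mm above the bench. The arm is a level steel bar 12 mm thick at 130 mm above the bench, so 56 mm of peg stand free. Gripping the peg and carrying it round, or pushing it from the side, turns the collar
- screw_head (a point): point on the set screw's axis where the lever turns, 45 mm from the shaft's axis, 130 mm above the bench, on the collar opposite the arm. The screw is level and points straight out from the shaft (this point's +x); the lever, a black bar 12 mm thick, swings in the upright plane across it, on the anticlockwise side (seen from above, this point's +y)
- lever_ball (a point): centre of the red ball, 18 mm across, at the end of the set screw's lever, 52 mm from the screw's axis. It starts about 25 degrees above level and goes down as the screw is tightened. More than 35 N on the lever damages it
- lever (a joint): turn of the lever, rad: 0 loose, ball 25 degrees above level; grows as the ball is pressed down (0.44 = level). Stiff, 2 to 4 N at the ball; stays where left. Starts at 0 to 0.08. On the flat it stops firmly at about 0.85 to 0.9, 25 degrees below level: tight. On the round it jams from about 0.25, yields a little under load and springs back when let go: do not force it, turn the collar on
- snack_box: blue press-button snack container, 89 x 124 mm, 75 mm tall; bystander; origin under its centre
- glass_jar: clear glass storage jar, 84 mm across, 130 mm tall; bystander; origin under its centre
- alu_bottle: aluminium bottle with a black cap, 68 mm across, 200 mm tall; bystander; origin under its centre
- red_cup: red plastic cup, 80 mm across, 100 mm tall; bystander; origin under its centre
- fork: flat bamboo fork, 180 mm long, 5 mm thick, lying along its x; bystander; origin under its middle
- bowl: small blue ceramic bowl, 110 mm across, 50 mm tall; bystander; origin under its centre

How it is judged:
By the outcome, as a careful person would: the job done as asked, in the order asked, and still so for the second after the job is handed in, with the robot touching nothing.
It also fails if it takes over 72 s, if anything falls off the work surface, if the arm or the gripper's body presses on something with over 40 N, if the wrist force passes 120 N, or if a joint passes its speed limit or range.

ROBOT

A 6-joint arm with a two-finger parallel gripper is mounted at the origin on the work surface. World frame = base frame: x ahead of the robot, y to its left, z up, the work surface at z = 0. Lengths are in m, angles in degrees, forces in N, time in s.
With the tool pointing down it reaches from about 0.35 to 0.875 m from the base axis. Payload 4.2 kg.
Tool frame: the origin (TCP) lies midway between the tips of the shut fingers; the grasp point (between the pads) lies 19 mm behind it; z points along the fingers, y is the direction in which the jaws open and shut (so a half turn about z gives the same grasp; the last joint's range is limited). The gripper opens to 87 mm and grips with 3 to 60 N. Pads are 19 mm wide; open, the fingers measure 117 mm over their backs; the gripper's body (75 mm by 190 mm) begins 51 mm behind the grasp point.
Start: joints at [85.405, 22.042, 0.453, 0, -68.411, -14.817], TCP at [0.208, 0.589, 0.223] pointing down, gripper open.
Joint ranges: [-179.83, 179.83], [-69.29, 118.12], [-61.27, 80.66], [-181.25, 117.63], [-171.15, -9.14], [-177.46, 177.46]. Speed limits (degrees/s): [159.86, 159.86, 180, 180, 180, 180].

INTERFACE

Orientations are given as a 3x3 rotation matrix whose columns are the frame's x, y, z axes.
In Python, from station import r gives the robot as it stands.
- The arm moves only by the tool carry_out, never from a script. Its argument "steps" is a list of rows, each a list of 2 entries, a list of its own where there are three numbers: the shift along the tool's x, y, z in cm, then the turn about the tool's z in degrees. In form: [[[x, y, z], twist], ...]. A call has 1 to 20 rows; each row is the pose to reach, as a shift and turn from the pose measured when the call began, along the tool's axes at that moment; what a row does not reach only later rows make up. A row lasts 1/10 s, in which the tool goes at most 50 mm and 8.59 degrees, less where a joint would pass 70% of its speed; a pose out of reach is approached as far as the arm can. A call with a gripper value outside its range is refused whole. "gripper" is the gripper's target within -1 to 1 (fully open at 1, half-way at 0, shut at -1), set as the call begins (left out, the last holds). The fingers move at their own pace and stop on an object; the grip force is fixed at half the most. Time passes only in rows, so rows that repeat a pose let the fingers close. It gives the time, the measured TCP pose, the force and the opening at its end, in the units of the state.
- r.sense(): the state, without advancing time (a new reading comes with each control period).
- r.capture(name): name is "scene" or "top" or "wrist"; returns the picture (480x640x3 uint8, red, green, blue); there is no depth.
- r.calibration(name): a dict with "camera_matrix" (3x3 intrinsics, pixels), "D" ([k1, k2, p1, p2, k3] as OpenCV has them; the pictures are not rectified), "world_from_camera" (4x4, takes a point from camera to world coordinates). Camera axes: x right, y up, looking along -z (the intrinsics and any distortion apply to the point x, -y, -z); pixel columns grow to the right and rows downward; lengths in m; the calibration is good to about 2 mm. A picture is of the moment at which its call begins: read the wrist's pose just before it. calibration takes no time and is no camera call; for the wrist camera it gives the pose at the moment of the call.
- r.finish_job(): hands the job in, once; it reports no verdict.
Trained networks look in the newest picture that a camera, given by its name, has taken for a name from the list of things; names that differ only in an ending like _2 or _b are one class to them, and where a whole thing is asked for, a point or a joint stands for the part that bears it (a point fixed in the world has none). Each returns a list of dicts, best first, with "confidence" (0 to 1); they miss things now and then, are a little off and sometimes report something else, mostly with a low value. They report only what shows in the picture. A call takes as long as a camera call.
- r.cut_out(camera, target): "pixels" (480x640 bool, what is visible of it).
- r.place_of(camera, target): "centre" ([x, y, z] in m, in world coordinates, good to about 4 mm: a listed point, or the origin of a listed thing).
The state is a dict: "time_s": time; "joints": joint angles; "joint_velocities": joint speeds; "effort": joint torques, N m; "tcp_pos": TCP position; "ee_rot": TCP orientation; "wrist_force": force on the tool from outside, world axes, zero at the start; "moment": the same for the moment, N m; "gripper_width": opening from 0.0 (shut) to 1.0 (fully open).
Only numpy, scipy, OpenCV 4.12 (cv2) and the standard library are available. Lean on these libraries where they do the work, as an engineer would, in place of code of your own. Each camera call takes 0.05 s, during which the arm holds its last target. There are 200 camera calls.

## Working session

There is one attempt and no reset: what is moved stays moved. The work goes in short steps, Python scripts to look and compute and a tool call to move; the robot and the scene stay as the last step left them, time stands still between calls to the robot, and variables do not carry over. Pictures are saved under pics/ and viewed, about 8 in all and at most 12, crops included, and the job is handed in when it is done.

Besides the shell and the picture viewer there is one more tool, called after "Request:" in YAML: its name, and indented under it one key for each argument. carry_out: Moves the arm, as the interface text tells. Its arguments: {"type":"object","properties":{"steps":{"type":"array","items":{"type":"array"}},"gripper":{"type":"number"}},"required":["steps"]}

```bash
mkdir -p pics; python3 - <<'E'
from station import r
import cv2,numpy as np
s=r.sense(); print(s['time_s'],s['tcp_pos'],np.round(s['ee_rot'],3).tolist(),s['gripper_width'],s['wrist_force'])
ims=[]
for c in("scene","top"):
    im=r.capture(c); cv2.imwrite(f"pics/{c}0.png",im[:,:,::-1])
    for t in("axis","shaft_top","collar_top","peg_top","screw_head","lever_ball","snack_box","glass_jar","alu_bottle","red_cup","fork","bowl"):
        p=r.place_of(c,t); print(c,t,[(np.round(q['centre'],3).tolist(),round(q['confidence'],2)) for q in p[:2]])
print(r.sense()['time_s'])
E
```

```text
0.0 [0.20751097 0.5889084  0.22148183] [[0.943, -0.333, -0.001], [-0.333, -0.943, -0.002], [0.0, 0.002, -1.0]] 0.9983237026984708 [0.31516497 0.56398093 0.11699423]
scene axis [([0.55, -0.091, 0.125], 0.89)]
scene shaft_top [([0.556, -0.09, 0.173], 0.74)]
scene collar_top [([0.556, -0.09, 0.144], 0.94)]
scene peg_top [([0.527, 0.009, 0.193], 0.83)]
scene screw_head [([0.564, -0.131, 0.129], 0.77)]
scene lever_ball [([0.56, -0.131, 0.129], 0.56), ([0.604, -0.12, 0.148], 0.54)]
scene snack_box [([0.745, -0.071, -0.002], 0.63)]
scene glass_jar [([0.731, 0.063, 0.001], 0.57), ([0.552, -0.09, 0.125], 0.18)]
scene alu_bottle [([0.743, -0.213, -0.0], 0.66)]
scene red_cup [([0.75, 0.23, -0.0], 0.74)]
scene fork [([0.46, -0.302, 0.004], 0.81)]
scene bowl [([0.42, 0.34, 0.005], 0.77), ([0.75, 0.231, 0.001], 0.5)]
top axis [([0.554, -0.088, 0.132], 0.98)]
top shaft_top [([0.552, -0.085, 0.168], 0.68)]
top collar_top [([0.553, -0.089, 0.147], 0.89)]
top peg_top [([0.522, 0.005, 0.193], 0.89), ([0.73, 0.065, -0.002], 0.36)]
top screw_head [([0.565, -0.131, 0.131], 0.6)]
top lever_ball [([0.613, -0.119, 0.148], 0.55)]
top snack_box [([0.75, -0.078, -0.001], 0.63)]
top glass_jar [([0.731, 0.064, -0.004], 0.79)]
top alu_bottle [([0.742, -0.214, 0.003], 0.55), ([0.748, 0.232, 0.002], 0.25)]
top red_cup [([0.747, 0.229, 0.001], 0.79)]
top fork [([0.456, -0.299, 0.003], 0.77)]
top bowl [([0.55, -0.084, 0.17], 0.74), ([0.421, 0.337, -0.002], 0.63)]
1.3
```

View pics/scene0.png

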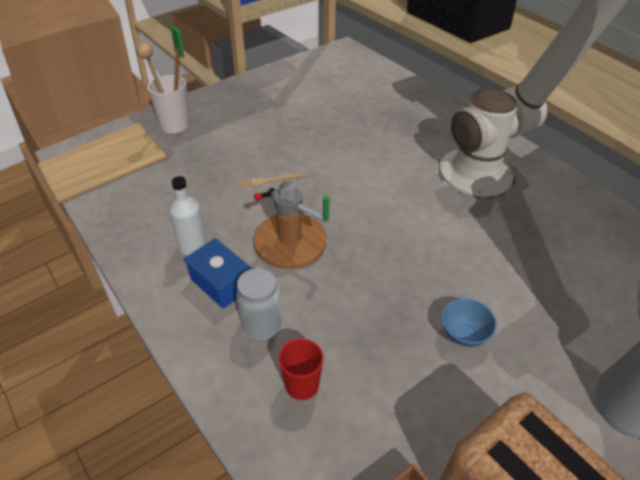

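View pics/top0.png

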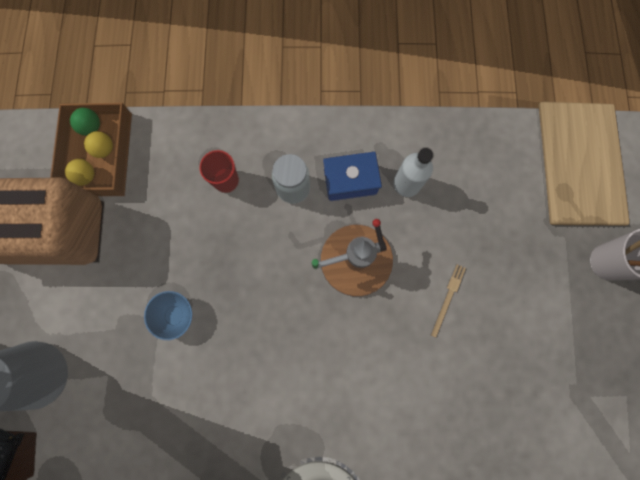

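Both views agree: the stand's axis is at about (0.553, -0.089) and the peg at about (0.524, 0.007). In the top picture the peg is near pixel (315, 263) and the ball near (377, 223). No bystander stands in the anticlockwise path. I'll hover over the peg with the jaws tangential and partly open.

Request:
carry_out:
  steps:
    - [[49.2, 44.4, -3], 53]
    - [[49.2, 44.4, -3], 53]
    - [[49.2, 44.4, -3], 53]
    - [[49.2, 44.4, -3], 53]
    - [[49.2, 44.4, -3], 53]
    - [[49.2, 44.4, -3], 53]
    - [[49.2, 44.4, -3], 53]
    - [[49.2, 44.4, -3], 53]
    - [[49.2, 44.4, -3], 53]
    - [[49.2, 44.4, -3], 53]
    - [[49.2, 44.4, -3], 53]
    - [[49.2, 44.4, -3], 53]
    - [[49.2, 44.4, -3], 53]
    - [[49.2, 44.4, -3], 53]
    - [[49.2, 44.4, -3], 53]
    - [[49.2, 44.4, -3], 53]
    - [[49.2, 44.4, -3], 53]
    - [[49.2, 44.4, -3], 53]
  gripper: -0.1

```text
time_s: 3.1
tcp_pos: [0.5237, 0.0084, 0.2527]
ee_rot: [[0.304, -0.953, 0.0], [-0.953, -0.304, 0.0], [-0.0, -0.0, -1.0]]
wrist_force: [-0.9, -0.5, -0.3]
gripper_width: 0.448
```

```bash
cat > h.py <<'E'
from station import r
import numpy as np,cv2
AX=np.array([0.553,-0.089])
def state():
    s=r.sense(); R=np.array(s['ee_rot']); p=np.array(s['tcp_pos'])
    print('t',round(s['time_s'],2),'tcp',np.round(p,4),'yang',round(np.degrees(np.arctan2(R[1,1],R[0,1])),1),'z',np.round(R[:,2],3),'F',np.round(s['wrist_force'],1),'w',round(s['gripper_width']*87,1),'J',np.round(s['joints'],0).tolist())
    return s,R,p
def to(target,yang,R,p):
    d=R.T@(np.array(target)-p)*100; a=np.degrees(np.arctan2(R[1,1],R[0,1]))
    return np.round(d,2).tolist(),round(-((yang-a+180)%360-180),1)
def arc(phis,R,p,rad=.1,z=.153,yoff=90,lead=0):
    for f in phis: print(f,to([AX[0]+rad*np.cos(np.radians(f)),AX[1]+rad*np.sin(np.radians(f)),z],f+yoff,R,p))
def ang(c,t):
    q=r.place_of(c,t)
    for k in q[:2]:
        v=np.array(k['centre']); d=v[:2]-AX; print(c,t,np.round(v,4),round(k['confidence'],2),'ang',round(np.degrees(np.arctan2(d[1],d[0])),1),'rad',round(np.hypot(*d),3))
E
python3 - <<'E'
from h import *
s,R,p=state()
im=r.capture("wrist"); cv2.imwrite("pics/w1.png",im[:,:,::-1])
for t in("peg_top","collar_top","shaft_top","lever_ball"): ang("wrist",t)
r.capture("top"); ang("top","peg_top")
arc([107,112,117,122],R,p)
E
```

```text
t 3.1 tcp [0.5237 0.0084 0.2527] yang -162.3 z [ 0.  0. -1.] F [-0.9 -0.5 -0.3] w 39.0 J [19.0, 11.0, -11.0, -0.0, -68.0, -1.0]
wrist peg_top [0.5242 0.0094 0.1897] 0.64 ang 106.3 rad 0.103
wrist lever_ball [ 0.6175 -0.1203  0.1557] 0.92 ang -25.9 rad 0.072
107 ([0.17, 0.05, 9.97], np.float64(0.7))
112 ([0.19, 0.93, 9.97], np.float64(-4.3))
117 ([0.3, 1.79, 9.97], np.float64(-9.3))
122 ([0.48, 2.65, 9.97], np.float64(-14.3))
```

View pics/w1.png

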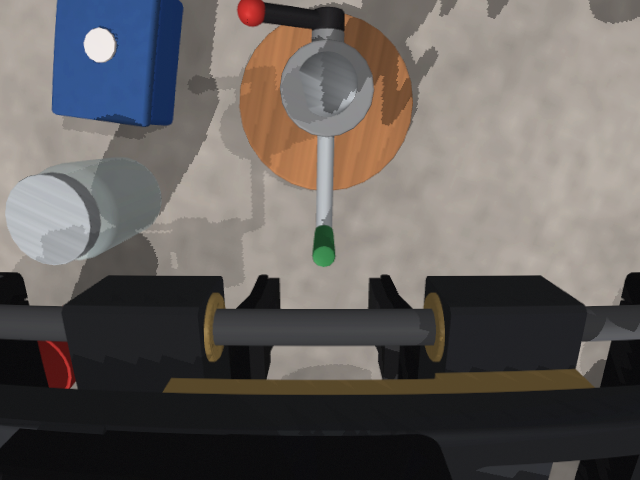

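The wrist view shows the green peg (323, 255) centred between the fingertips, which are at x≈270 and x≈370. I'll descend around it.

Request:
carry_out:
  steps:
    - [[0, 0, 4], 0]
    - [[0, 0, 8], 0]
    - [[0, 0, 9.9], 0]
    - [[0, 0, 9.9], 0]

```text
time_s: 3.85
tcp_pos: [0.5219, 0.0069, 0.1506]
ee_rot: [[0.302, -0.953, -0.007], [-0.953, -0.302, -0.002], [-0.001, 0.007, -1.0]]
wrist_force: [-0.6, -0.2, -0.3]
gripper_width: 0.45
```

```bash
python3 - <<'E'
from h import *
s,R,p=state()
arc([107,112,117,122,127,132,137],R,p)
E
```

```text
t 3.85 tcp [0.5219 0.0069 0.1506] yang -162.4 z [-0.007 -0.002 -1.   ] F [-0.6 -0.2 -0.3] w 39.2 J [19.0, 16.0, -20.0, -0.0, -55.0, -1.0]
107 ([0.08, -0.16, -0.24], np.float64(0.6))
112 ([0.11, 0.71, -0.24], np.float64(-4.4))
117 ([0.22, 1.57, -0.23], np.float64(-9.4))
122 ([0.4, 2.43, -0.22], np.float64(-14.4))
127 ([0.65, 3.26, -0.22], np.float64(-19.4))
132 ([0.98, 4.07, -0.21], np.float64(-24.4))
137 ([1.37, 4.85, -0.21], np.float64(-29.4))
```

Request:
carry_out:
  steps:
    - [[0.1, 0.3, -0.2], -2]
    - [[0.1, 0.7, -0.2], -4.4]
    - [[0.15, 1.1, -0.2], -7]
    - [[0.22, 1.57, -0.2], -9.4]
    - [[0.3, 2.0, -0.2], -12]
    - [[0.4, 2.43, -0.2], -14.4]
    - [[0.52, 2.85, -0.2], -17]
    - [[0.65, 3.26, -0.2], -19.4]
    - [[0.65, 3.26, -0.2], -19.4]

```text
time_s: 4.75
tcp_pos: [0.4938, -0.0089, 0.1545]
ee_rot: [[0.602, -0.799, -0.004], [-0.799, -0.602, -0.001], [-0.001, 0.003, -1.0]]
wrist_force: [0.5, 0.8, 0.2]
gripper_width: 0.453
```

```bash
python3 - <<'E'
from h import *
s,R,p=state()
r.capture("top"); ang("top","peg_top")
arc([127,132,137,142,147],R,p)
E
```

```text
t 4.75 tcp [ 0.4938 -0.0089  0.1545] yang -143.0 z [-0.004 -0.001 -1.   ] F [0.5 0.8 0.2] w 39.4 J [18.0, 13.0, -23.0, -0.0, -54.0, 19.0]
127 ([-0.04, 0.1, 0.15], np.float64(-0.0))
132 ([-0.0, 0.97, 0.16], np.float64(-5.0))
137 ([0.11, 1.83, 0.16], np.float64(-10.0))
142 ([0.3, 2.68, 0.16], np.float64(-15.0))
147 ([0.56, 3.52, 0.16], np.float64(-20.0))
```

Request:
carry_out:
  steps:
    - [[0, 0.5, 0.1], -2.5]
    - [[0, 0.97, 0.1], -5]
    - [[0.05, 1.4, 0.1], -7.5]
    - [[0.11, 1.83, 0.1], -10]
    - [[0.11, 1.83, 0.1], -10]

```text
time_s: 5.35
tcp_pos: [0.4802, -0.0209, 0.1539]
ee_rot: [[0.73, -0.683, -0.003], [-0.683, -0.73, -0.001], [-0.001, 0.003, -1.0]]
wrist_force: [-0.2, 1.1, -0.2]
gripper_width: 0.445
```

```bash
cat > n.py <<'E'
from h import *
s,R,p=state(); d=p[:2]-AX; f=np.degrees(np.arctan2(d[1],d[0]))
u=np.array([-d[1],d[0]])/np.hypot(*d); F=np.array(s['wrist_force'])[:2]
print('phi',round(f,1),'Ftan',round(F@u,2),'Frad',round(F@d/np.hypot(*d),2))
arc([round(f)+k for k in(3,5,8,10,12)],R,p)
E
python3 n.py
```

```text
t 5.35 tcp [ 0.4802 -0.0209  0.1539] yang -133.1 z [-0.003 -0.001 -1.   ] F [-0.2  1.1 -0.2] w 38.7 J [17.0, 12.0, -25.0, 0.0, -53.0, 30.0]
phi 136.9 Ftan -0.67 Frad 0.87
140 ([-0.02, 0.54, 0.09], np.float64(-3.1))
142 ([0.01, 0.89, 0.09], np.float64(-5.1))
145 ([0.07, 1.41, 0.09], np.float64(-8.1))
147 ([0.12, 1.75, 0.09], np.float64(-10.1))
149 ([0.19, 2.09, 0.1], np.float64(-12.1))
```

Request:
carry_out:
  steps:
    - [[0, 0.5, 0], -3]
    - [[0, 0.9, 0], -5]
    - [[0.07, 1.4, 0], -8]
    - [[0.12, 1.75, 0], -10]
    - [[0.12, 1.75, 0], -10]

```text
time_s: 5.85
tcp_pos: [0.4695, -0.0346, 0.1543]
ee_rot: [[0.837, -0.547, -0.003], [-0.547, -0.837, -0.001], [-0.001, 0.003, -1.0]]
wrist_force: [0.1, 0.4, -0.2]
gripper_width: 0.452
```

```bash
python3 n.py|grep -v "^1"
```

```text
t 5.85 tcp [ 0.4695 -0.0346  0.1543] yang -123.2 z [-0.003 -0.001 -1.   ] F [ 0.1  0.4 -0.2] w 39.4 J [16.0, 11.0, -26.0, 0.0, -53.0, 41.0]
phi 146.9 Ftan -0.35 Frad 0.1
```

Request:
carry_out:
  steps:
    - [[0, 0.5, 0], -3]
    - [[0, 0.9, 0], -5]
    - [[0.07, 1.4, 0], -8]
    - [[0.12, 1.75, 0], -10]
    - [[0.12, 1.75, 0], -10]

```text
time_s: 6.35
tcp_pos: [0.461, -0.05, 0.1546]
ee_rot: [[0.919, -0.395, -0.003], [-0.395, -0.919, -0.002], [-0.002, 0.003, -1.0]]
wrist_force: [0.1, 0.1, -0.2]
gripper_width: 0.452
```

```bash
python3 n.py
```

```text
t 6.35 tcp [ 0.461  -0.05    0.1546] yang -113.3 z [-0.003 -0.002 -1.   ] F [ 0.1  0.1 -0.2] w 39.3 J [14.0, 10.0, -27.0, 0.0, -53.0, 53.0]
phi 157.0 Ftan -0.09 Frad -0.04
160 ([0.01, 0.52, 0.16], np.float64(-3.3))
162 ([0.04, 0.86, 0.16], np.float64(-5.3))
165 ([0.1, 1.38, 0.16], np.float64(-8.3))
167 ([0.16, 1.73, 0.16], np.float64(-10.3))
169 ([0.22, 2.07, 0.16], np.float64(-12.3))
```

The tangential force has faded, so I'll check where the collar really is.

```bash
python3 - <<'E'
from h import *
state()
im=r.capture("top"); 
for t in("peg_top","lever_ball","screw_head","collar_top"): ang("top",t)
w=r.capture("wrist");
for t in("peg_top","lever_ball","screw_head"): ang("wrist",t)
cv2.imwrite("pics/c2.png",np.hstack([cv2.resize(im[160:340,240:440],(400,360),interpolation=cv2.INTER_CUBIC),cv2.resize(w,(400,360))])[:,:,::-1])
E
```

```text
t 6.35 tcp [ 0.461  -0.05    0.1546] yang -113.3 z [-0.003 -0.002 -1.   ] F [ 0.1  0.1 -0.2] w 39.3 J [14.0, 10.0, -27.0, 0.0, -53.0, 53.0]
top lever_ball [ 0.6183 -0.0723  0.1471] 0.65 ang 14.3 rad 0.067
top screw_head [ 0.5915 -0.1068  0.1333] 0.84 ang -24.8 rad 0.042
top screw_head [ 0.7301  0.062  -0.0025] 0.56 ang 40.5 rad 0.233
top collar_top [ 0.5513 -0.0862  0.1433] 0.71 ang 121.3 rad 0.003
top collar_top [ 0.5557 -0.0866  0.1299] 0.57 ang 41.6 rad 0.004
wrist peg_top [ 0.4638 -0.0397  0.1883] 0.92 ang 151.1 rad 0.102
```

View pics/c2.png

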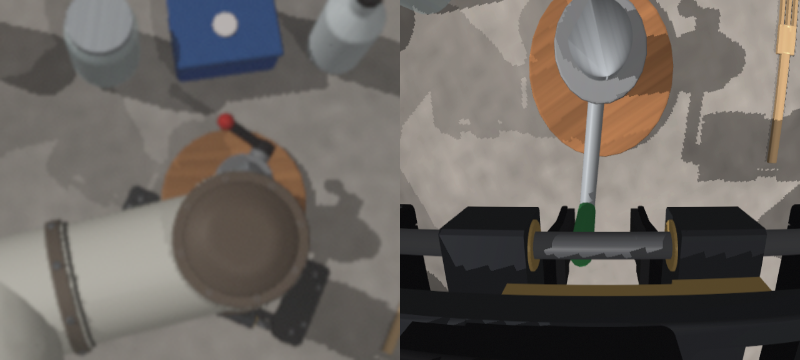

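Left crop: the ball has swung round with the collar. Right crop: the peg (583, 235) still rests on the trailing finger at about 151°, so it has not clicked yet. I'll continue.

Request:
carry_out:
  steps:
    - [[0, 0.5, 0.1], -3]
    - [[0, 0.9, 0.1], -5]
    - [[0.07, 1.4, 0.1], -8]
    - [[0.12, 1.75, 0.1], -10]
    - [[0.12, 1.75, 0.1], -10]

```text
time_s: 7.3
tcp_pos: [0.4554, -0.0664, 0.1536]
ee_rot: [[0.974, -0.228, -0.002], [-0.228, -0.974, -0.001], [-0.002, 0.002, -1.0]]
wrist_force: [0.4, 0.6, 1.3]
gripper_width: 0.448
```

```bash
cat >> n.py <<'E'
r.capture("wrist"); ang("wrist","peg_top"); print(np.round(r.sense()['wrist_force'],1))
E
sed -i 's/^arc/#arc/' n.py; python3 n.py
```

```text
t 7.3 tcp [ 0.4554 -0.0664  0.1536] yang -103.2 z [-0.002 -0.001 -1.   ] F [0.4 0.6 1.3] w 39.0 J [12.0, 10.0, -28.0, 0.0, -53.0, 65.0]
phi 167.0 Ftan -0.67 Frad -0.25
wrist peg_top [ 0.4566 -0.0536  0.1891] 0.79 ang 159.8 rad 0.103
[-0.1 -0.1  0.4]
```

Request:
carry_out:
  steps:
    - [[0, 0.5, 0], -3]
    - [[0, 0.9, 0], -5]
    - [[0.07, 1.4, 0], -8]
    - [[0.12, 1.75, 0], -10]
    - [[0.12, 1.75, 0], -10]

```text
time_s: 7.9
tcp_pos: [0.4521, -0.0838, 0.1534]
ee_rot: [[0.998, -0.057, -0.004], [-0.057, -0.998, -0.002], [-0.003, 0.002, -1.0]]
wrist_force: [-0.1, -0.1, -0.6]
gripper_width: 0.452
```

```bash
python3 n.py
```

```text
t 7.9 tcp [ 0.4521 -0.0838  0.1534] yang -93.3 z [-0.004 -0.002 -1.   ] F [-0.1 -0.1 -0.6] w 39.3 J [10.0, 10.0, -28.0, 0.0, -53.0, 77.0]
phi 177.1 Ftan 0.06 Frad 0.07
wrist peg_top [ 0.455  -0.0724  0.1865] 0.87 ang 170.4 rad 0.099
[-1.   0.9 -0.4]
```

Request:
carry_out:
  steps:
    - [[0, 0.5, 0], -3]
    - [[0, 0.9, 0], -5]
    - [[0.07, 1.4, 0], -8]
    - [[0.12, 1.75, 0], -10]
    - [[0.12, 1.75, 0], -10]

```text
time_s: 8.5
tcp_pos: [0.4518, -0.1014, 0.1533]
ee_rot: [[0.993, 0.116, -0.005], [0.116, -0.993, -0.002], [-0.005, 0.002, -1.0]]
wrist_force: [-0.9, 0.7, 0.5]
gripper_width: 0.453
```

```bash
python3 n.py
```

```text
t 8.5 tcp [ 0.4518 -0.1014  0.1533] yang -83.4 z [-0.005 -0.002 -1.   ] F [-0.9  0.7  0.5] w 39.4 J [8.0, 10.0, -27.0, 0.0, -53.0, 89.0]
phi -173.0 Ftan -0.84 Frad 0.85
wrist peg_top [ 0.4513 -0.088   0.1927] 0.91 ang 179.4 rad 0.102
[ 0.4 -0.3 -0.1]
```

Request:
carry_out:
  steps:
    - [[0, 0.5, 0], -3]
    - [[0, 0.9, 0], -5]
    - [[0.07, 1.4, 0], -8]
    - [[0.12, 1.75, 0], -10]
    - [[0.12, 1.75, 0], -10]

```text
time_s: 9.1
tcp_pos: [0.455, -0.1187, 0.1532]
ee_rot: [[0.958, 0.285, -0.005], [0.285, -0.958, -0.002], [-0.005, 0.001, -1.0]]
wrist_force: [0.7, -1.3, -0.8]
gripper_width: 0.45
```

```bash
python3 n.py
```

```text
t 9.1 tcp [ 0.455  -0.1187  0.1532] yang -73.4 z [-0.005 -0.002 -1.   ] F [ 0.7 -1.3 -0.8] w 39.1 J [5.0, 11.0, -26.0, 0.0, -53.0, 101.0]
phi -163.1 Ftan 1.43 Frad -0.27
wrist peg_top [ 0.4621 -0.1298  0.1897] 0.93 ang -155.8 rad 0.1
[ 0.6 -1.4 -0.8]
```

The click: the peg jumped ahead to 204° and now pulls on the leading finger. I'll follow it gently.

Request:
carry_out:
  steps:
    - [[0, 0.35, 0], -2]
    - [[0, 0.7, 0], -4]
    - [[0.02, 1.05, 0], -6]
    - [[0.02, 1.05, 0], -6]

```text
time_s: 9.6
tcp_pos: [0.4581, -0.1285, 0.1532]
ee_rot: [[0.924, 0.383, -0.005], [0.383, -0.924, -0.002], [-0.005, 0.0, -1.0]]
wrist_force: [0.3, -0.5, -0.6]
gripper_width: 0.451
```

```bash
python3 n.py
```

```text
t 9.6 tcp [ 0.4581 -0.1285  0.1532] yang -67.5 z [-0.005 -0.002 -1.   ] F [ 0.3 -0.5 -0.6] w 39.3 J [4.0, 12.0, -26.0, 0.0, -53.0, 108.0]
phi -157.4 Ftan 0.55 Frad -0.14
wrist peg_top [ 0.4633 -0.1314  0.1906] 0.9 ang -154.7 rad 0.099
[-0.6  0.8 -0.5]
```

Request:
carry_out:
  steps:
    - [[0, 0.35, 0], -2]
    - [[0, 0.7, 0], -4]
    - [[0.02, 1.05, 0], -6]
    - [[0.02, 1.05, 0], -6]

```text
time_s: 10.1
tcp_pos: [0.4622, -0.1379, 0.1532]
ee_rot: [[0.879, 0.476, -0.005], [0.476, -0.879, -0.002], [-0.005, -0.0, -1.0]]
wrist_force: [1.1, 0.1, -0.4]
gripper_width: 0.448
```

```bash
python3 n.py
```

```text
t 10.1 tcp [ 0.4622 -0.1379  0.1532] yang -61.6 z [-0.005 -0.002 -1.   ] F [ 1.1  0.1 -0.4] w 39.0 J [3.0, 12.0, -25.0, 0.0, -53.0, 116.0]
phi -151.7 Ftan 0.46 Frad -0.98
[-0.3  0.  -0.2]
```

It settled at about 205°. I'll push a little farther with the trailing finger to feel for the centre.

Request:
carry_out:
  steps:
    - [[0, 0.35, 0], -2]
    - [[0, 0.7, 0], -4]
    - [[0.02, 1.05, 0], -6]
    - [[0.02, 1.05, 0], -6]

```text
time_s: 10.6
tcp_pos: [0.4673, -0.1469, 0.1531]
ee_rot: [[0.825, 0.565, -0.005], [0.565, -0.825, -0.002], [-0.006, -0.001, -1.0]]
wrist_force: [0.1, 0.4, -0.5]
gripper_width: 0.442
```

```bash
python3 n.py
```

```text
t 10.6 tcp [ 0.4673 -0.1469  0.1531] yang -55.6 z [-0.005 -0.002 -1.   ] F [ 0.1  0.4 -0.5] w 38.5 J [2.0, 13.0, -24.0, 0.0, -54.0, 123.0]
phi -146.0 Ftan -0.28 Frad -0.26
[-0.4 -0.5 -0.1]
```

Request:
carry_out:
  steps:
    - [[0, 0.35, 0], -2]
    - [[0, 0.7, 0], -4]
    - [[0, 0.7, 0], -4]

```text
time_s: 11.0
tcp_pos: [0.471, -0.1524, 0.153]
ee_rot: [[0.785, 0.62, -0.005], [0.62, -0.785, -0.002], [-0.006, -0.002, -1.0]]
wrist_force: [-0.6, 0.5, 0.0]
gripper_width: 0.448
```

```bash
python3 n.py
```

```text
t 11.0 tcp [ 0.471  -0.1524  0.153 ] yang -51.7 z [-0.005 -0.002 -1.   ] F [-0.6  0.5  0. ] w 38.9 J [1.0, 13.0, -23.0, 0.0, -54.0, 127.0]
phi -142.3 Ftan -0.71 Frad 0.15
[ 0.5 -0.2 -0.2]
```

Request:
carry_out:
  steps:
    - [[0, 0, -3], 0]
    - [[0, 0, -7], 0]
    - [[0, 0, -11], 0]
    - [[0, 0, -11], 0]

```text
time_s: 11.5
tcp_pos: [0.4746, -0.1528, 0.2693]
ee_rot: [[0.785, 0.62, 0.007], [0.62, -0.785, -0.004], [0.003, 0.008, -1.0]]
wrist_force: [0.4, 0.4, -0.1]
gripper_width: 0.447
```

```bash
python3 - <<'E'
from h import *
s,R,p=state()
im=r.capture("top"); 
for t in("peg_top","lever_ball","screw_head"): ang("top",t)
im=r.capture("scene")
for t in("peg_top","lever_ball","screw_head"): ang("scene",t)
w=r.capture("wrist")
for t in("peg_top","lever_ball","screw_head"): ang("wrist",t)
E
```

```text
t 11.5 tcp [ 0.4746 -0.1528  0.2693] yang -51.7 z [ 0.007 -0.004 -1.   ] F [ 0.4  0.4 -0.1] w 38.9 J [1.0, 7.0, -13.0, 0.0, -69.0, 127.0]
top lever_ball [ 0.7295  0.0654 -0.0033] 0.15 ang 41.2 rad 0.235
top screw_head [ 0.4599 -0.2986  0.0036] 0.62 ang -113.9 rad 0.229
top screw_head [0.7469 0.2312 0.0024] 0.21 ang 58.8 rad 0.374
scene peg_top [ 0.4688 -0.1397  0.1931] 0.74 ang -148.9 rad 0.098
scene lever_ball [ 0.5649 -0.0232  0.1463] 0.58 ang 79.7 rad 0.067
scene screw_head [ 0.5874 -0.0661  0.1283] 0.86 ang 33.7 rad 0.041
wrist peg_top [ 0.4686 -0.14    0.1895] 0.83 ang -148.9 rad 0.099
wrist lever_ball [ 0.4577 -0.2988  0.0037] 0.21 ang -114.4 rad 0.23
wrist screw_head [ 0.5921 -0.0621  0.1302] 0.79 ang 34.5 rad 0.047
```

The collar rests at 211° (scene and wrist agree), with the ball at about (0.566, -0.024). Next I'll work out the hover over the ball.

```bash
python3 - <<'E'
from h import *
s,R,p=state()
print(to([.565,-.021,.25],-149,R,p))
E
```

```text
t 12.1 tcp [ 0.4714 -0.1522  0.2627] yang -51.7 z [-0.006 -0.002 -1.   ] F [ 0.2 -0.4 -0.3] w 39.4 J [1.0, 8.0, -13.0, 0.0, -69.0, 127.0]
([15.49, -4.49, 1.18], np.float64(97.3))
```

Request:
carry_out:
  steps:
    - [[4, -1.2, 0.5], 8]
    - [[8, -2.4, 1], 16]
    - [[12, -3.5, 1.2], 24]
    - [[15.5, -4.5, 1.2], 32]
    - [[15.5, -4.5, 1.2], 40]
    - [[15.5, -4.5, 1.2], 48]
    - [[15.5, -4.5, 1.2], 56]
    - [[15.5, -4.5, 1.2], 64]
    - [[15.5, -4.5, 1.2], 72]
    - [[15.5, -4.5, 1.2], 80]
    - [[15.5, -4.5, 1.2], 88]
    - [[15.5, -4.5, 1.2], 97]
    - [[15.5, -4.5, 1.2], 97]
    - [[15.5, -4.5, 1.2], 97]
  gripper: -1

```text
time_s: 13.5
tcp_pos: [0.5651, -0.0209, 0.2497]
ee_rot: [[0.522, -0.853, -0.006], [-0.853, -0.522, -0.002], [-0.001, 0.007, -1.0]]
wrist_force: [-0.2, 0.1, 0.5]
gripper_width: 0.008
```

```bash
python3 - <<'E'
from h import *
s,R,p=state()
w=r.capture("wrist"); cv2.imwrite("pics/w3.png",w[:,:,::-1])
for t in("peg_top","lever_ball","screw_head"): ang("wrist",t)
r.capture("scene"); ang("scene","lever_ball"); ang("scene","peg_top")
print(to([.565,-.021,.17],-149,R,p))
E
```

```text
t 13.5 tcp [ 0.5651 -0.0209  0.2497] yang -148.5 z [-0.006 -0.002 -1.   ] F [-0.2  0.1  0.5] w 0.7 J [14.0, 15.0, -5.0, 0.0, -70.0, 17.0]
wrist peg_top [ 0.4696 -0.1405  0.1889] 0.76 ang -148.3 rad 0.098
wrist lever_ball [ 0.5716 -0.0266  0.1525] 0.92 ang 73.4 rad 0.065
wrist lever_ball [ 0.4582 -0.2998  0.0013] 0.47 ang -114.2 rad 0.231
wrist screw_head [ 0.5927 -0.0668  0.1308] 0.88 ang 29.2 rad 0.045
scene lever_ball [ 0.5632 -0.0263  0.1479] 0.79 ang 80.8 rad 0.064
([0.02, -0.04, 7.97], np.float64(0.5))
```

View pics/w3.png

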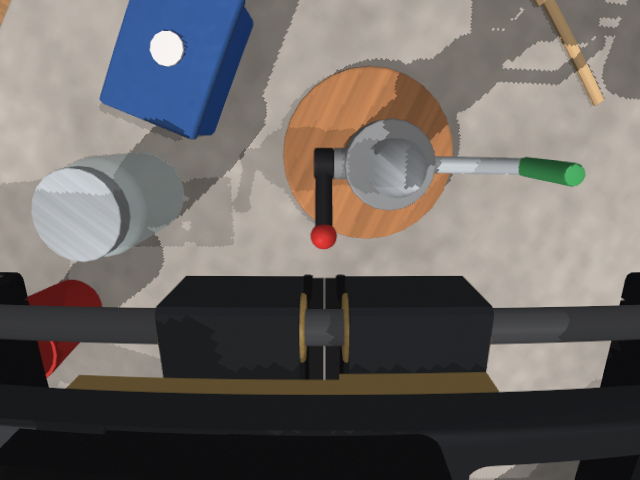

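The red ball (323, 237) is in line with the shut fingers (x≈324), and the lever points straight at them. I'll descend to just above the ball, then press in small steps.

Request:
carry_out:
  steps:
    - [[0, 0, 3], 0]
    - [[0, 0, 6], 0]
    - [[0, 0, 7.5], 0]
    - [[0, 0, 8.3], 0]
    - [[0, 0, 8.3], 0]

```text
time_s: 14.35
tcp_pos: [0.5642, -0.0211, 0.166]
ee_rot: [[0.52, -0.854, -0.008], [-0.854, -0.52, -0.003], [-0.002, 0.008, -1.0]]
wrist_force: [-0.1, 0.3, 0.2]
gripper_width: 0.007
```

```bash
python3 -c "
from h import *
s,R,p=state(); print(to([.565,-.021,.15],-149,R,p))"
```

```text
t 14.35 tcp [ 0.5642 -0.0211  0.166 ] yang -148.6 z [-0.008 -0.003 -1.   ] F [-0.1  0.3  0.2] w 0.6 J [14.0, 19.0, -13.0, 0.0, -59.0, 17.0]
([0.04, -0.09, 1.6], np.float64(0.4))
```

Request:
carry_out:
  steps:
    - [[0, 0, 0.3], 0]
    - [[0, 0, 0.6], 0]
    - [[0, 0, 0.9], 0]
    - [[0, 0, 1.2], 0]
    - [[0, 0, 1.4], 0]
    - [[0, 0, 1.6], 0]

```text
time_s: 14.95
tcp_pos: [0.5642, -0.021, 0.15]
ee_rot: [[0.52, -0.854, -0.008], [-0.854, -0.52, -0.003], [-0.002, 0.008, -1.0]]
wrist_force: [-0.6, 0.7, 1.6]
gripper_width: 0.004
```

Request:
carry_out:
  steps:
    - [[0, 0, 0.2], 0]
    - [[0, 0, 0.4], 0]
    - [[0, 0, 0.5], 0]

```text
time_s: 15.25
tcp_pos: [0.564, -0.0212, 0.1447]
ee_rot: [[0.52, -0.854, -0.008], [-0.854, -0.52, -0.003], [-0.002, 0.008, -1.0]]
wrist_force: [-0.5, 1.6, 2.3]
gripper_width: 0.007
```

Request:
carry_out:
  steps:
    - [[0, 0, 0.2], 0]
    - [[0, 0, 0.4], 0]
    - [[0, 0, 0.5], 0]

```text
time_s: 15.55
tcp_pos: [0.5639, -0.0212, 0.1394]
ee_rot: [[0.52, -0.854, -0.008], [-0.854, -0.52, -0.003], [-0.002, 0.009, -1.0]]
wrist_force: [-0.7, 1.0, 0.8]
gripper_width: 0.004
```

At level with only about 2 N, there is no jam, so the screw is on the flat. I'll continue, finer towards the stop.

Request:
carry_out:
  steps:
    - [[0, 0, 0.2], 0]
    - [[0, 0, 0.4], 0]
    - [[0, 0, 0.6], 0]
    - [[0, 0, 0.8], 0]
    - [[0, 0, 1.0], 0]

```text
time_s: 16.05
tcp_pos: [0.5638, -0.0212, 0.1291]
ee_rot: [[0.52, -0.854, -0.008], [-0.854, -0.52, -0.003], [-0.002, 0.009, -1.0]]
wrist_force: [-0.3, 0.8, 2.3]
gripper_width: 0.004
```

Request:
carry_out:
  steps:
    - [[0, 0, 0.15], 0]
    - [[0, 0, 0.3], 0]
    - [[0, 0, 0.4], 0]

```text
time_s: 16.35
tcp_pos: [0.5638, -0.0214, 0.125]
ee_rot: [[0.52, -0.854, -0.008], [-0.854, -0.52, -0.003], [-0.002, 0.009, -1.0]]
wrist_force: [0.3, 0.5, 2.7]
gripper_width: 0.007
```

Request:
carry_out:
  steps:
    - [[0, 0, 0.1], 0]
    - [[0, 0, 0.2], 0]
    - [[0, 0, 0.2], 0]

```text
time_s: 16.65
tcp_pos: [0.5638, -0.0215, 0.1229]
ee_rot: [[0.52, -0.854, -0.008], [-0.854, -0.52, -0.003], [-0.002, 0.009, -1.0]]
wrist_force: [0.1, -0.3, 0.9]
gripper_width: 0.005
```

Request:
carry_out:
  steps:
    - [[0, 0, 0.1], 0]
    - [[0, 0, 0.2], 0]
    - [[0, 0, 0.2], 0]

```text
time_s: 16.95
tcp_pos: [0.5639, -0.0217, 0.1209]
ee_rot: [[0.52, -0.854, -0.008], [-0.854, -0.52, -0.003], [-0.001, 0.009, -1.0]]
wrist_force: [0.2, -1.5, 1.2]
gripper_width: 0.009
```

Request:
carry_out:
  steps:
    - [[0, 0, 0.1], 0]
    - [[0, 0, 0.2], 0]
    - [[0, 0, 0.2], 0]

```text
time_s: 17.25
tcp_pos: [0.5639, -0.0218, 0.1188]
ee_rot: [[0.52, -0.854, -0.008], [-0.854, -0.52, -0.003], [-0.001, 0.009, -1.0]]
wrist_force: [1.6, 0.0, 1.5]
gripper_width: 0.008
```

Request:
carry_out:
  steps:
    - [[0, 0, 0.1], 0]
    - [[0, 0, 0.1], 0]

```text
time_s: 17.45
tcp_pos: [0.564, -0.0218, 0.1177]
ee_rot: [[0.52, -0.854, -0.008], [-0.854, -0.52, -0.004], [-0.001, 0.009, -1.0]]
wrist_force: [1.4, -0.6, 2.1]
gripper_width: 0.008
```

Request:
carry_out:
  steps:
    - [[0, 0, 0.1], 0]
    - [[0, 0, 0.1], 0]

```text
time_s: 17.65
tcp_pos: [0.5641, -0.0219, 0.1168]
ee_rot: [[0.52, -0.854, -0.008], [-0.854, -0.52, -0.004], [-0.001, 0.009, -1.0]]
wrist_force: [0.8, -1.1, 3.0]
gripper_width: 0.005
```

Request:
carry_out:
  steps:
    - [[0, 0, 0.1], 0]
    - [[0, 0, 0.1], 0]

```text
time_s: 17.85
tcp_pos: [0.5642, -0.022, 0.116]
ee_rot: [[0.52, -0.854, -0.008], [-0.854, -0.52, -0.004], [-0.001, 0.008, -1.0]]
wrist_force: [0.5, -1.6, 3.6]
gripper_width: 0.003
```

Request:
carry_out:
  steps:
    - [[0, 0, 0.1], 0]
    - [[0, 0, 0.1], 0]

```text
time_s: 18.05
tcp_pos: [0.5644, -0.0221, 0.1153]
ee_rot: [[0.521, -0.854, -0.007], [-0.854, -0.521, -0.004], [-0.0, 0.008, -1.0]]
wrist_force: [0.4, -2.4, 4.9]
gripper_width: 0.005
```

Request:
carry_out:
  steps:
    - [[0, 0, 0.1], 0]
    - [[0, 0, 0.1], 0]

```text
time_s: 18.25
tcp_pos: [0.5645, -0.0223, 0.1147]
ee_rot: [[0.521, -0.854, -0.007], [-0.854, -0.521, -0.004], [0.0, 0.008, -1.0]]
wrist_force: [0.0, -2.6, 5.4]
gripper_width: 0.004
```

Request:
carry_out:
  steps:
    - [[0, 0, 0.1], 0]
    - [[0, 0, 0.2], 0]
    - [[0, 0, 0.2], 0]

```text
time_s: 18.55
tcp_pos: [0.5648, -0.0226, 0.1135]
ee_rot: [[0.521, -0.854, -0.006], [-0.854, -0.521, -0.005], [0.001, 0.008, -1.0]]
wrist_force: [-0.6, -3.0, 7.4]
gripper_width: 0.006
```

Request:
carry_out:
  steps:
    - [[0, 0, 0.15], 0]
    - [[0, 0, 0.3], 0]
    - [[0, 0, 0.3], 0]

```text
time_s: 18.85
tcp_pos: [0.5653, -0.0231, 0.1118]
ee_rot: [[0.522, -0.853, -0.005], [-0.853, -0.521, -0.006], [0.003, 0.007, -1.0]]
wrist_force: [-2.2, -2.3, 8.8]
gripper_width: 0.007
```

The force is rising but z is below the stop height I expected, so I'll look before pressing further.

```bash
python3 - <<'E'
from h import *
s,R,p=state()
im=r.capture("scene"); ang("scene","lever_ball"); ang("scene","peg_top"); ang("scene","screw_head")
w=r.capture("wrist"); ang("wrist","lever_ball"); ang("wrist","peg_top"); ang("wrist","screw_head")
cv2.imwrite("pics/c4.png",np.hstack([cv2.resize(im[160:270,230:352],(400,360),interpolation=cv2.INTER_CUBIC),cv2.resize(w[120:360,180:460],(400,360))])[:,:,::-1])
print(r.sense()['wrist_force'])
E
```

```text
t 18.85 tcp [ 0.5653 -0.0231  0.1118] yang -148.6 z [-0.005 -0.006 -1.   ] F [-2.2 -2.3  8.8] w 0.6 J [14.0, 22.0, -17.0, 0.0, -51.0, 17.0]
wrist lever_ball [ 0.5748 -0.0249  0.1027] 0.61 ang 71.2 rad 0.068
wrist screw_head [ 0.5925 -0.0647  0.1291] 0.96 ang 31.6 rad 0.046
wrist screw_head [ 0.7303  0.0658 -0.0009] 0.31 ang 41.1 rad 0.235
[-0.82547364 -3.27453788  8.88289923]
```

View pics/c4.png

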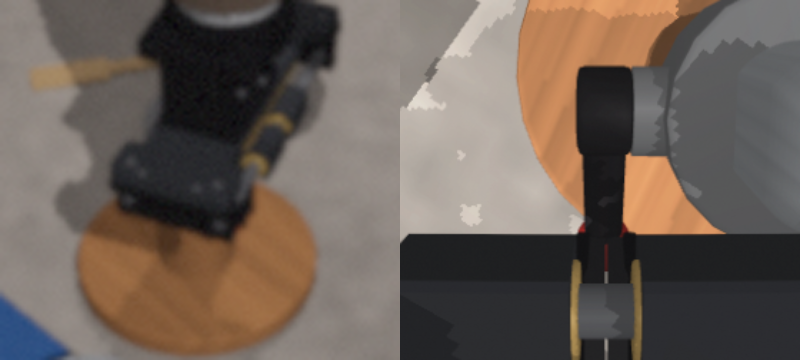

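The ball is hidden under the shut fingertips (right crop, about (605, 232)) at z≈0.103–0.108. The force began rising right where the stop was expected (TCP 0.117). I'll back off upwards and check where the lever stays.

Request:
carry_out:
  steps:
    - [[0, 0, -1], 0]
    - [[0, 0, -4], 0]
    - [[0, 0, -8], 0]
    - [[0, 0, -12], 0]
    - [[-8, 0, -13], 0]
    - [[-8, 0, -13], 0]
    - [[-8, 0, -13], 0]

```text
time_s: 19.95
tcp_pos: [0.5224, 0.0484, 0.2422]
ee_rot: [[0.524, -0.852, -0.004], [-0.852, -0.524, -0.004], [0.001, 0.006, -1.0]]
wrist_force: [0.4, -0.1, 0.2]
gripper_width: 0.002
```

```bash
python3 - <<'E'
from h import *
s,R,p=state()
im=r.capture("scene"); w=r.capture("wrist"); tp=r.capture("top")
sh=None
for c in("scene","wrist","top"):
    for t in("lever_ball","peg_top","screw_head"): ang(c,t)
# ball pixel -> lever angle in plane through screw head, by ray/plane intersection for collar angle phi=31
f=np.radians(31); n=np.array([np.cos(f),np.sin(f),0]); e=np.array([-np.sin(f),np.cos(f),0]); S=np.array([*AX,.13])+.045*n
for c,img in(("scene",im),("wrist",w),("top",tp)):
    q=r.cut_out(c,"lever_ball"); k=r.calibration(c)
    hsv=cv2.cvtColor(img,cv2.COLOR_RGB2HSV); red=((hsv[...,0]<8)|(hsv[...,0]>172))&(hsv[...,1]>150)&(hsv[...,2]>60)
    T=np.array(k['world_from_camera']); 
    # predicted pixel of S
    X=np.linalg.inv(T)@np.r_[S,1]; px=cv2.projectPoints(np.array([[X[0],-X[1],-X[2]]]),np.zeros(3),np.zeros(3),np.array(k['camera_matrix']),np.array(k['D']))[0].ravel()
    yy,xx=np.nonzero(red); m=np.hypot(xx-px[0],yy-px[1])<(130 if c=="wrist" else 40)
    if m.sum()<4: print(c,'no red'); continue
    uv=np.array([xx[m].mean(),yy[m].mean()])
    d=cv2.undistortPoints(uv.reshape(1,1,2),np.array(k['camera_matrix']),np.array(k['D'])).ravel()
    ray=T[:3,:3]@np.array([d[0],-d[1],-1]); o=T[:3,3]
    P=o+ray*((S-o)@n/(ray@n)); v=P-S
    print(c,'px',uv.round(1),m.sum(),'ball',P.round(4),'out',round(v@e,4),'dz',round(v[2],4),'lever',round(np.radians(25)-np.arctan2(v[2],v@e),3))
cv2.imwrite("pics/c5.png",np.hstack([cv2.resize(im[160:270,230:352],(400,360),interpolation=cv2.INTER_CUBIC),cv2.resize(w,(400,360))])[:,:,::-1])
E
```

```text
t 19.95 tcp [0.5224 0.0484 0.2422] yang -148.4 z [-0.004 -0.004 -1.   ] F [ 0.4 -0.1  0.2] w 0.2 J [23.0, 12.0, -12.0, 0.0, -67.0, 8.0]
scene lever_ball [ 0.5646 -0.0263  0.0998] 0.74 ang 79.5 rad 0.064
scene peg_top [ 0.4711 -0.1373  0.1927] 0.62 ang -149.5 rad 0.095
scene screw_head [ 0.5852 -0.064   0.1294] 0.74 ang 37.8 rad 0.041
wrist lever_ball [ 0.5722 -0.026   0.1078] 0.66 ang 73.1 rad 0.066
wrist peg_top [ 0.4667 -0.1389  0.1881] 0.75 ang -150.0 rad 0.1
wrist screw_head [ 0.5926 -0.0645  0.1296] 0.8 ang 31.7 rad 0.047
top lever_ball [ 0.7324  0.0641 -0.0012] 0.62 ang 40.5 rad 0.236
top peg_top [ 0.4662 -0.142   0.1913] 0.61 ang -148.6 rad 0.102
top screw_head [ 0.5889 -0.0635  0.1308] 0.8 ang 35.4 rad 0.044
top screw_head [ 0.7419 -0.212   0.0008] 0.21 ang -33.1 rad 0.225
scene px [299.5 227. ] 57 ball [ 0.5678 -0.0263  0.1069] out 0.0461 dz -0.0231 lever 0.901
wrist px [322.8 117.5] 400 ball [ 0.5713 -0.0321 -0.0326] out 0.0394 dz -0.1626 lever 1.769
top px [329.7 247. ] 43 ball [ 0.5659 -0.023   0.1193] out 0.0499 dz -0.0107 lever 0.647
```

View pics/c5.png

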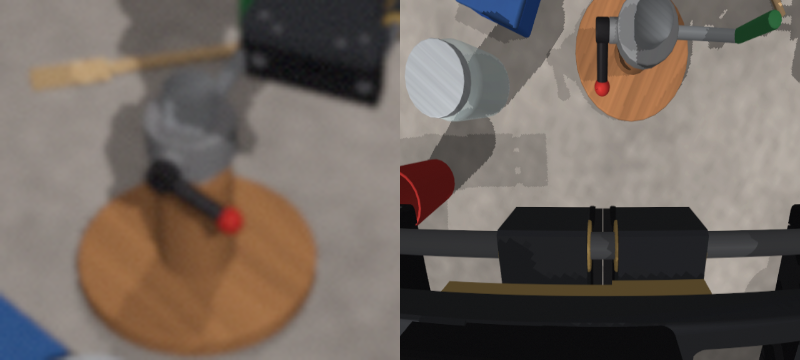

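Scene view: with the fingers away, the lever stays at about 0.90 rad (ball at (229, 219) in the crop, about 25° below level). The collar is still at 211° and the gripper is clear. I'm handing in.

```bash
python3 -c "
from station import r
print(r.finish_job())"
```

```text
the job is handed in; nothing more can be done
None
```

The set screw is tight on the flat and the job is handed in. It took about 20 s of the 72 s allowed.

- **Swing:** I carried the green peg anticlockwise in half-open jaws from about 107° to 211°, measured around the shaft as seen from above. The nose dropped in at about 180–204°, when the peg jumped from the trailing finger to the leading one. I pushed it a few degrees further, and after I let go it stayed at 211°.
- **Lever:** I pressed the ball down with the shut fingers in small steps. It passed the height where it would jam on the round at about 2 N. The force then rose from the height where the stop was expected. I ended at about 9 N, well under the 35 N limit, and lifted clear.
- **Last checks:** With the fingers away, the scene camera put the lever at about 0.90 rad, still in place, with the peg at about 211° and no force on the wrist.
- **Disagreements:** The same calculation from the top and wrist pictures gave 0.65 and 1.77 rad. Those cameras look almost straight down, so they judge the ball's height poorly, and I set them aside. The fingers read about 4 mm lower than the stop height under load, which I took as give under load.
- **Not checked:** I did not nudge the peg to test that the collar is locked, and I did not measure the things around the stand again. The fingers' path never came near them.

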